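# Seat the coffee mill's grinding cup and hold it down to grind

## Robot

A 6-joint arm with a two-finger parallel gripper is mounted at the origin on the work surface. World frame = base frame: x ahead of the robot, y to its left, z up, the work surface at z = 0. Lengths are in m, angles in degrees, forces in N, time in s.
With the tool pointing down it reaches from about 0.25 to 0.725 m from the base axis. Payload 9.7 kg.
Tool frame: the origin (TCP) lies midway between the tips of the shut fingers; the grasp point (between the pads) lies 19 mm behind it; x points along the fingers, y is the direction in which the jaws open and shut, and the axes are right-handed (so a half turn about x gives the same grasp; the last joint's range is limited). The gripper opens to 85 mm and grips with 20 to 120 N. Pads are 22 mm wide; open, the fingers measure 114 mm over their backs; the gripper's body (76 mm by 85 mm) begins 54 mm behind the grasp point. The pads swing forward as they close: fully open they stand 13 mm farther back than shut.
Start: joints at [73.682, 4.979, 10.078, 95.1, 0, 90], TCP at [0.155, 0.528, 0.231] pointing down, gripper open.
Joint ranges: [-179.16, 179.16], [-48.56, 103.87], [-65.8, 70.77], [-126.05, 130.52], [-82.76, 87.17], [-180, 180]. Speed limits (degrees/s): [127.2, 127.2, 147.25, 180, 180, 180].

## Interface

Orientations are given as [roll, pitch, yaw] about the fixed x, y, z axes, in that order (R = Rz(yaw) Ry(pitch) Rx(roll)).
In Python, from workcell import bot, cams gives the robot as it stands.
- The arm moves only by the tool apply_moves, never from a script. Its argument "commands" is a list of rows, each a list of 5 numbers: the shift along the tool's x, y, z in m, then the turn about the tool's x in rad, then the opening, from -1 (shut) to 1 (fully open). In form: [[tx, ty, tz, roll, hand], ...]. A call has 1 to 12 rows; each row is the pose to reach, as a shift and turn from the pose measured when the call began, along the tool's axes at that moment; what a row does not reach only later rows make up. A row lasts 1/10 s, in which the tool goes at most 50 mm and 8.59 degrees, less where a joint would pass 70% of its speed; a pose out of reach is approached as far as the arm can. A call with a gripper value outside its range is refused whole. The fingers move at their own pace and stop on an object; "newtons" is the grip in N (left out, the last holds). Time passes only in rows, so rows that repeat a pose let the fingers close. It gives the time, the measured TCP pose, the force and the opening at its end, in the units of the state.
- bot.get_obs(): the state, without advancing time (a new reading comes with each control period).
- cams.camera(name): name is "scene" or "top"; returns a dict with "frame" (384x512x3 uint8, blue, green, red), "depth" (384x512 float32, m along the optical axis (not along the pixel's ray), 0 where there is no reading), "camera_matrix" (3x3 intrinsics, pixels), "R" (3x3) and "t" (3): a world point X has camera coordinates R X + t. Camera axes: x right, y down, z forward; pixel columns grow to the right and rows downward; lengths in m; the calibration is good to about 2 mm. A picture is of the moment at which its call begins.
- bot.job_done(): hands the job in, once; it reports no verdict.
Trained networks look in the newest picture that a camera, given by its name, has taken for a name from the list of things; names that differ only in an ending like _2 or _b are one class to them, and where a whole thing is asked for, a point or a joint stands for the part that bears it (a point fixed in the world has none). Each returns a list of dicts, best first, with "confidence" (0 to 1); they miss things now and then, are a little off and sometimes report something else, mostly with a low value. They report only what shows in the picture. A call takes as long as a camera call. They do not tell look-alikes from the thing itself.
- cams.spot_in(name, camera): "rect" ([left, top, right, bottom] in pixels, round what is visible of it).
The state is a dict: "time": time; "q": joint angles; "qd": joint speeds; "joint_efforts": joint torques, N m; "ee_pos": TCP position; "tcp_rot": TCP orientation; "wrist_force": force on the tool from outside, world axes, zero at the start; "torque": the same for the moment, N m; "opening": finger opening in m.
Only numpy, scipy, OpenCV 4.12 (cv2) and the standard library are available. Lean on these libraries where they do the work, as an engineer would, in place of code of your own. Each camera call takes 0.05 s, during which the arm holds its last target. There are 200 camera calls.

## Task

Pick the closed steel grinding cup up from its wooden coaster, turn it until the cross-shaped stem beneath it meshes with the cross-shaped slot in the mill base's drive hub, and slide it fully home. Then press it gently down against the hub's spring to run the mill and keep it pressed, finishing with the cup upright, still gripped and still pressed down well past half of the spring travel for at least three seconds (do not let go). Never bear on the mill with more than about 2 kg (20 N), and leave the toothpick dispenser, the glass jar and the tea cup where they stand.

Things in the scene. Friction and masses are not known exactly. Their poses are not given: they have to be found in the camera images.
- mill_cup_center (a point): Centre of the grinding cup, 112 mm tall, 0.22 kg, loose and upright on a wooden coaster (90 mm across, 8 mm thick). A steel can 54 mm in diameter, 60 mm tall, with a 57 mm white lid 6 mm thick, a bar grip on the lid and a cross-shaped stem beneath. Origin on its axis, 55.5 mm above the stem's underside. z up the axis, x along the bar grip.
- mill_cup_grip (a point): Point on the cup's axis inside the black upright bar grip on its lid: bar 46 mm long (along x), 14 mm thick (y), 32 mm tall. The point is 14 mm below the bar's top and 18 mm above the lid. Axes as for mill_cup_center.
- mill_cup_foot (a point): Centre of the underside of the cup's black cross-shaped stem, 14 mm tall: two crossed splines along the cup's x and y, each 32 mm tip to tip and 7 mm thick, so it meshes at any quarter turn and the bar grip shows the splines' direction. 98 mm below mill_cup_grip. Axes as for mill_cup_center.
- socket (a point): Centre of the top of the metal drive hub in the round white mill base (fixed; 119 mm across; collar rim 78 mm high, 78 mm wide inside). Hub 53 mm across, top 88 mm above the slab at rest. Cross slot in its top, arms along x and y: 11 mm wide, 37 tip to tip, 16 deep. Hub stands at any angle; turns only against 0.15 N m. Point sinks with the hub. Cup home: foot 14 mm below it.
- press_switch (a joint): How far the drive hub is pressed down, in m: 0 at rest, 0.012 at the stop. A spring resists with about 4.5 N at first and 9 N at the stop; the cup's own weight does not move it. The mill runs from 0.006 on.
- toothpicks_center (a point): Centre of a lilac plastic push dispenser for toothpicks, 42 mm in diameter, 73 mm tall, loose; leave alone.
- glass_jar_center (a point): Centre of an open clear glass jar, 72 mm in diameter, 85 mm tall, loose; leave alone.
- tea_cup_center (a point): Centre of a white ceramic cup with a handle, 76 mm in diameter, 75 mm tall, loose; leave alone.
There are look-alikes about, which are no part of the job. Leave any green look-alike of the part that bears mill_cup_center alone. Of the things that look like the part that bears socket, the larger one is meant.

How it is judged (in metres and radians):
On the way, in this order (a step that is already met when the one before it is completed fails the run):
1. the cup is lifted clear of its coaster in the gripper (height (world z) of mill_cup_foot above 0.025 m and contact force between the fingers and mill_cup above 1 N), for 0.2 s.
2. the stem is meshed and home in the hub and the hub is kept pressed down for two and a half seconds (z of mill_cup_foot in the frame of socket below -0.0115 m and horizontal distance between mill_cup_foot and socket below 0.004 m and value of joint press_switch above 0.006 m), for 2.5 s.
At the end, for the whole second after the job is handed in: The cup is gripped (over 10 N, grasp point no more than 14 mm above the bar's top), at rest, upright within 0.12 rad, its stem home in the hub (foot at least 11.5 mm below the hub's top, within 4 mm of its axis), and the hub is held down over 6 mm with over 4 N (all of step 2 and angle between mill_cup_foot's own z axis and vertical below 0.12 rad and contact force between the fingers and mill_cup above 10 N and contact force between mill_cup and mill_base above 4 N and linear speed of mill_cup below 0.02 m/s and z of the grasp point in the frame of mill_cup_grip below 0.028 m); the arm keeps its last pose, push and grip.
It fails at once if the cup bears on the mill with more than 25 N (contact force between mill_cup and mill_base above 25 N).
It fails at once if the gripper or arm pushes the mill base itself with more than 25 N (contact force between the arm and mill_base above 25 N).
It fails at once if the toothpick dispenser, jar or tea cup is displaced by more than 25 mm (distance of any of toothpicks_center, glass_jar_center, tea_cup_center from where it was at the start of the episode above 0.025 m).
It also fails if it takes over 53 s, if anything falls off the work surface, if the arm or the gripper's body presses on something with over 40 N, if the wrist force passes 120 N, or if a joint passes its speed limit or range.

## Working session

There is one attempt and no reset: what is moved stays moved. The work goes in short steps, Python scripts to look and compute and a tool call to move; the robot and the scene stay as the last step left them, time stands still between calls to the robot, and variables do not carry over. Pictures are saved under pics/ and viewed, about 8 in all and at most 12, crops included, and the job is handed in when it is done.

Besides the shell and the picture viewer there is one more tool, called by a JSON object that holds its "op" and its "data". apply_moves: Moves the arm, as the interface text tells. Its arguments: {"type":"object","properties":{"commands":{"type":"array"},"newtons":{"type":"number"}},"required":["commands"]}

```bash
ls; mkdir -p pics; cat > h.py <<'E'
import numpy as np, cv2
from workcell import bot, cams
def cloud(c):
    d=c["depth"];K=c["camera_matrix"];v,u=np.indices(d.shape)
    P=np.stack([(u-K[0,2])/K[0,0]*d,(v-K[1,2])/K[1,1]*d,d],-1)
    W=(P-np.array(c["t"]))@np.array(c["R"]); W[d<=0]=np.nan
    return W
E
python3 - <<'E'
from h import *
o=bot.get_obs();print({k:np.round(v,3).tolist() for k,v in o.items()})
for n in("scene","top"):
    c=cams.camera(n);cv2.imwrite(f"pics/{n}0.png",c["frame"]);W=cloud(c);np.savez(f"{n}0.npz",W=W,**c)
    print(n,-np.array(c["R"]).T@np.array(c["t"]))
    for k in("mill_cup_center","socket","toothpicks_center","glass_jar_center","tea_cup_center"):
        for r in cams.spot_in(k,n):
            l,t,rr,b=[int(x) for x in r["rect"]]
            w=W[(t+b)//2,(l+rr)//2]
            print(k,round(r["confidence"],2),(l,t,rr,b),np.round(w,3))
E
```

```text
pics
{'time': 0.0, 'q': [73.682, 5.01, 10.035, 95.099, 0.001, 90.001], 'qd': [-0.019, -0.032, -0.029, -0.01, -0.004, 0.07], 'joint_efforts': [0.002, -52.039, 46.48, 0.017, 0.0, -0.0], 'ee_pos': [0.154, 0.528, 0.231], 'tcp_rot': [-90.733, 89.925, -107.052], 'wrist_force': [-0.188, -0.938, 0.268], 'torque': [-0.015, -0.011, 0.004], 'opening': 0.085}
scene [1.32123608 0.00876235 0.88687484]
mill_cup_center 0.67 (290, 170, 313, 212) [0.56  0.174 0.09 ]
mill_cup_center 0.65 (304, 201, 327, 244) [0.661 0.193 0.094]
socket 0.61 (156, 154, 181, 177) [ 0.447 -0.154  0.077]
socket 0.56 (219, 161, 238, 177) [ 0.454 -0.     0.066]
toothpicks_center 0.61 (71, 235, 92, 262) [ 0.689 -0.33   0.055]
glass_jar_center 0.97 (362, 216, 401, 255) [0.694 0.335 0.085]
glass_jar_center 0.65 (156, 158, 182, 178) [ 0.47  -0.148  0.088]
tea_cup_center 0.76 (357, 140, 401, 180) [0.438 0.394 0.073]
top [0.29638619 0.02611125 1.48703303]
mill_cup_center 0.89 (193, 151, 212, 173) [0.634 0.187 0.11 ]
mill_cup_center 0.53 (197, 185, 215, 207) [0.532 0.173 0.092]
socket 0.74 (305, 212, 322, 237) [ 0.456 -0.155  0.072]
socket 0.59 (252, 219, 271, 234) [0.448 0.003 0.058]
toothpicks_center 0.64 (357, 156, 378, 168) [ 0.662 -0.332  0.047]
glass_jar_center 0.93 (141, 142, 163, 168) [ 0.681  0.365 -0.001]
tea_cup_center 0.59 (112, 229, 149, 253) [0.398 0.416 0.005]
```

View pics/scene0.png

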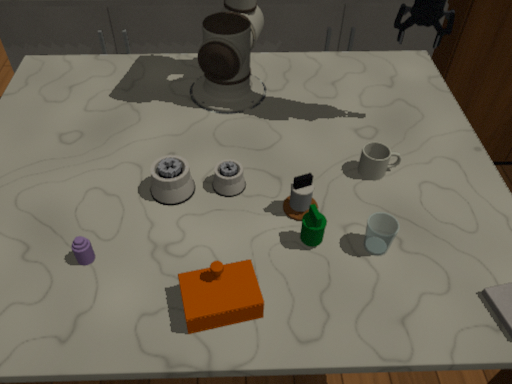

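View pics/top0.png

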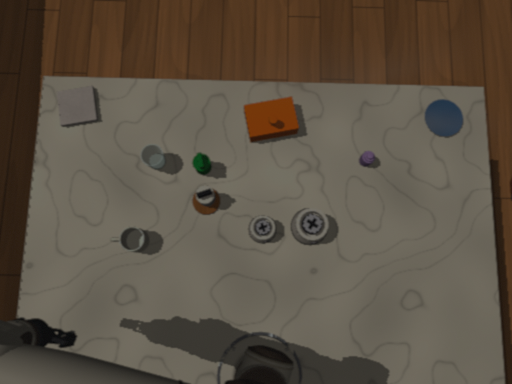

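The cup meant is the white-lidded one on the wooden coaster, scene (301,193) / top (205,197). The green one at scene (313,226) is the look-alike. The hub meant is the larger base, scene (171,178) / top (312,224), not the smaller one at scene (229,177). I'll confirm both in one enlarged crop.

```bash
python3 - <<'E'
from h import *
S=np.load("scene0.npz");T=np.load("top0.npz")
def crop(f,x,y,w,h,s): return cv2.resize(f[y:y+h,x:x+w],None,fx=s,fy=s,interpolation=cv2.INTER_CUBIC)
a=[crop(S["frame"],275,165,60,45,6),crop(S["frame"],145,145,60,45,6),crop(T["frame"],180,172,60,45,6),crop(T["frame"],282,200,60,45,6)]
cv2.imwrite("pics/crop.png",np.vstack([np.hstack(a[:2]),np.hstack(a[2:])]))
def near(W,c,r,z0,z1):
    m=(np.hypot(W[...,0]-c[0],W[...,1]-c[1])<r)&(W[...,2]>z0)&(W[...,2]<z1);return W[m],m
for n,D in(("S",S),("T",T)):
    W=D["W"]
    p,m=near(W,(.54,.175),.05,.095,.13)
    print(n,"bar",len(p),p.mean(0).round(4),"zmax",p[:,2].max().round(4))
    q=p[p[:,2]>.112]
    if len(q)>4:
        print(" top",len(q),q.mean(0).round(4),cv2.minAreaRect(q[:,:2].astype(np.float32)*1000), np.median(q[:,2]))
        u,s,vt=np.linalg.svd(q[:,:2]-q[:,:2].mean(0));print(" dir",np.degrees(np.arctan2(vt[0,1],vt[0,0])),s)
    p,m=near(W,(.54,.175),.06,.004,.014); print(" coaster",len(p),cv2.minEnclosingCircle(p[:,:2].astype(np.float32)*1000))
    p,m=near(W,(.455,-.155),.07,.082,.095); print(" hub",len(p),p.mean(0).round(4),np.median(p[:,2]),cv2.minEnclosingCircle(p[:,:2].astype(np.float32)*1000))
    p,m=near(W,(.455,-.155),.09,.03,.082); print(" base",len(p),cv2.minEnclosingCircle(p[:,:2].astype(np.float32)*1000))
    p,m=near(W,(.455,-.155),.09,-.02,.004);print(" slab z",np.median(p[:,2]))
E
```

```text
S bar 203 [0.543  0.1781 0.1111] zmax 0.1227
 top 109 [0.5413 0.178  0.1177] ((538.7888793945312, 178.47743225097656), (16.71769142150879, 45.76689529418945), 19.87912940979004) 0.11823389757276323
 dir 110.94402984988916 [0.14104092 0.04613823]
 coaster 267 ((539.7096557617188, 174.7604522705078), 56.22985076904297)
 hub 245 [ 0.4581 -0.1486  0.0872] 0.08766167220564275 ((453.6822509765625, -154.92953491210938), 35.99917984008789)
 base 1143 ((459.36541748046875, -148.18182373046875), 53.53902816772461)
 slab z 0.00027453014861208226
T bar 92 [0.5377 0.1756 0.1165] zmax 0.1274
 top 74 [0.5387 0.176  0.1194] ((538.95166015625, 176.64730834960938), (14.79723072052002, 45.83974075317383), 18.661470413208008) 0.11934773670405398
 dir -69.34494696929114 [0.11190046 0.03553268]
 coaster 346 ((540.2691040039062, 174.2634735107422), 59.75448989868164)
 hub 232 [ 0.4561 -0.1513  0.0875] 0.08741802516628441 ((456.66375732421875, -150.81460571289062), 49.15947723388672)
 base 716 ((454.194580078125, -149.05197143554688), 53.89476013183594)
 slab z 0.0003111844208485557
```

View pics/crop.png

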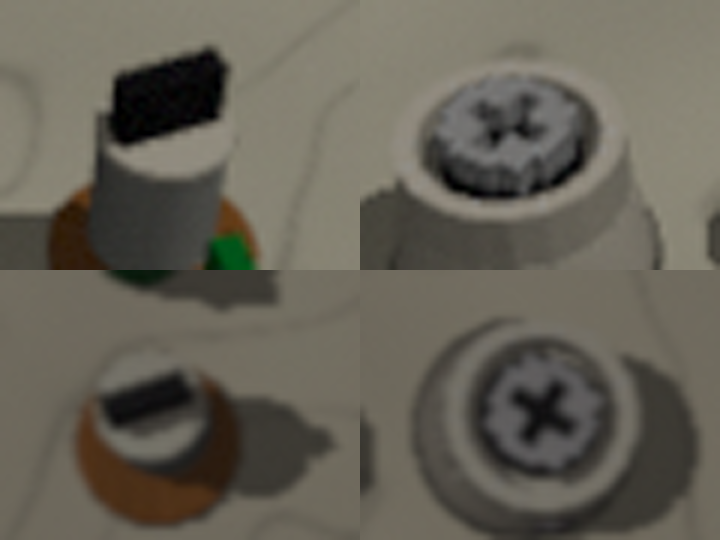

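The crops confirm both: a steel can with white lid and black bar on the orange-brown coaster, and the large white base with grey hub, whose cross centre is at top px (313,223). Now I'll fit the cross angle.

```bash
cat >> h.py <<'E'
def rect(c,cx,cy,z,half=.045,n=181):
    g=np.linspace(-half,half,n); X,Y=np.meshgrid(cx+g,cy+g,indexing="ij")
    P=np.stack([X,Y,np.full_like(X,z)],-1)@np.array(c["R"]).T+np.array(c["t"])
    p=P@np.array(c["camera_matrix"]).T; p=(p[...,:2]/p[...,2:]).astype(np.float32)
    return cv2.remap(cv2.cvtColor(c["frame"],cv2.COLOR_BGR2GRAY),p[...,0],p[...,1],cv2.INTER_CUBIC),X,Y
def crossfit(c,cx,cy,z):
    G,X,Y=rect(c,cx,cy,z);G=G.astype(float);best=[]
    for th in range(0,90,2):
        t=np.radians(th);C,S=np.cos(t),np.sin(t)
        for dx in np.arange(-.012,.0121,.001):
            for dy in np.arange(-.012,.0121,.001):
                x=X-cx-dx;y=Y-cy-dy;a=abs(C*x+S*y);b=abs(-S*x+C*y);r=np.hypot(x,y)
                m=((a<.0185)&(b<.0055))|((b<.0185)&(a<.0055)); d=(r<.0245)&~m
                best.append((G[d].mean()-G[m].mean()-.5*G[d].std()-.5*G[m].std(),cx+dx,cy+dy,th))
    return sorted(best)[::-1]
E
python3 - <<'E'
from h import *
for n in("scene","top"):
    c=np.load(f"{n}0.npz")
    for r in crossfit(c,.456,-.151,.088)[:5]: print(n,np.round(r,4))
    W=c["W"];i,j=np.nonzero((np.hypot(W[...,0]-.456,W[...,1]+.15)<.0265)&(W[...,2]<.084)&(W[...,2]>.06))
    p=W[i,j]; print(len(p),p.mean(0).round(4))
    # hub-top centre by circle of depth points
    q=W[(np.hypot(W[...,0]-.456,W[...,1]+.15)<.0325)&(W[...,2]>.085)]
    print("hub",len(q),(q[:,:2].min(0)+q[:,:2].max(0))/2,np.ptp(q[:,:2],axis=0))
E
```

```text
scene [32.006  0.458 -0.149 58.   ]
scene [31.7691  0.458  -0.149  60.    ]
scene [31.5788  0.457  -0.149  58.    ]
scene [31.4623  0.458  -0.149  56.    ]
scene [31.3414  0.457  -0.149  60.    ]
94 [ 0.4595 -0.1518  0.0777]
hub 204 [ 0.4568762  -0.14788996] [0.05871298 0.05702327]
top [36.5749  0.457  -0.15   58.    ]
top [36.5401  0.457  -0.15   60.    ]
top [35.9675  0.457  -0.151  58.    ]
top [35.9438  0.457  -0.151  60.    ]
top [35.8182  0.457  -0.15   56.    ]
94 [ 0.4567 -0.1489  0.0746]
hub 168 [ 0.45737514 -0.15145395] [0.05480576 0.05796509]
```

```bash
cat >> h.py <<'E'
from scipy.spatial.transform import Rotation as Ro
def plan(p,ydir,verbose=True):
    o=bot.get_obs();R=Ro.from_euler("xyz",o["tcp_rot"],degrees=True).as_matrix()
    d=R.T@(np.array(p)-o["ee_pos"]); y0=np.degrees(np.arctan2(R[1,1],R[0,1]))
    # tool x is down: + roll about tool x turns y clockwise from above
    t=-(ydir-y0); t=(t+90)%180-90
    print("ee",np.round(o["ee_pos"],4),"axes",R.round(3).tolist(),"yaw_y",round(y0,2),"shift",d.round(4),"roll rad",round(np.radians(t),4),"deg",round(t,2),"q",np.round(o["q"],1),"F",np.round(o["wrist_force"],2))
E
python3 -c "
from h import *
plan([.539,.1765,.20],20.5)"
```

```text
ee [0.1545 0.5279 0.2313] axes [[0.0, 0.281, 0.96], [0.0, 0.96, -0.281], [-1.0, 0.0, 0.0]] yaw_y 73.68 shift [ 0.0313 -0.2292  0.4677] roll rad 0.9282 deg 53.18 q [73.7  5.  10.1 95.1 -0.  90. ] F [ 0.07  0.26 -0.68]
```

{"op": "apply_moves", "data": {"commands": [[0.003,-0.02,0.042,0.085,0.2],[0.006,-0.041,0.085,0.17,0.2],[0.009,-0.062,0.127,0.255,0.2],[0.012,-0.083,0.17,0.34,0.2],[0.015,-0.104,0.212,0.425,0.2],[0.018,-0.125,0.255,0.51,0.2],[0.021,-0.146,0.298,0.595,0.2],[0.024,-0.167,0.34,0.68,0.2],[0.027,-0.188,0.383,0.765,0.2],[0.029,-0.209,0.426,0.85,0.2],[0.031,-0.229,0.468,0.928,0.2],[0.031,-0.229,0.468,0.928,0.2]]}}

```text
time: 1.8
ee_pos: [0.5422, 0.1729, 0.199]
tcp_rot: [-42.6, 89.9, -112.5]
wrist_force: [-0.8, -0.2, -0.1]
opening: 0.0513
```

```bash
python3 - <<'E'
from h import *
plan([.539,.1765,.20],20.5)
c=cams.camera("scene")
a=c["frame"][120:270,230:390];cv2.imwrite("pics/a.png",cv2.resize(a,None,fx=4,fy=4))
c=cams.camera("top");W=cloud(c)
m=(np.hypot(W[...,0]-.64,W[...,1]-.187)<.045)&(W[...,2]>.02);print("green",W[m].min(0),W[m].max(0))
print(bot.get_obs()["opening"])
E
```

```text
ee [0.5422 0.1729 0.199 ] axes [[-0.0, 0.939, 0.344], [-0.001, 0.344, -0.939], [-1.0, -0.001, 0.001]] yaw_y 20.09 shift [-0.001  -0.0017 -0.0044] roll rad -0.0071 deg -0.41 q [17.7  7.1  8.8 91.7 -0.1 87.6] F [-0.8  -0.18 -0.1 ]Traceback (most recent call last):
  File "<stdin>", line 6, in <module>
    return umr_minimum(a, axis, None, out, keepdims, initial, where)
ValueError: zero-size array to reduction operation minimum which has no identity
```

View pics/a.png

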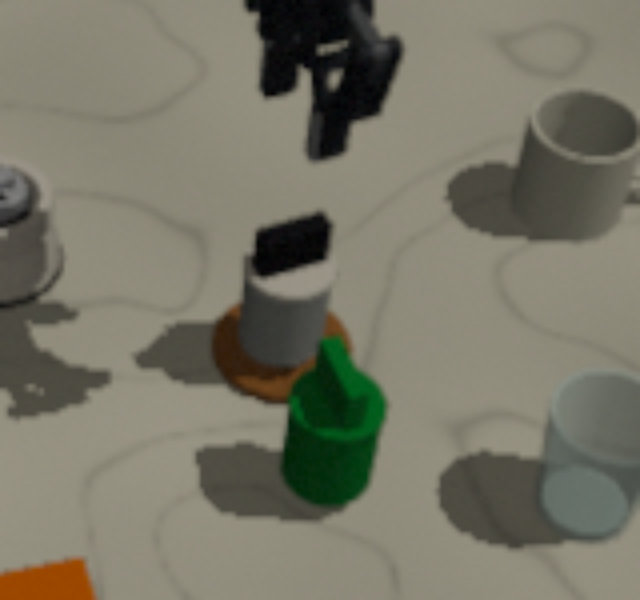

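{"op": "apply_moves", "data": {"commands": [[0.0,-0.0015,-0.0045,-0.007,0.2],[0.02,-0.0015,-0.0045,-0.007,0.2],[0.04,-0.0015,-0.0045,-0.007,0.2],[0.055,-0.0015,-0.0045,-0.007,0.2],[0.055,-0.0015,-0.0045,-0.007,0.2],[0.055,-0.0015,-0.0045,-0.007,0.2]]}}

```text
time: 2.5
ee_pos: [0.5362, 0.18, 0.1454]
tcp_rot: [-113.6, 90.0, 177.3]
wrist_force: [0.2, -0.1, 0.1]
opening: 0.0515
```

```bash
python3 - <<'E'
from h import *
plan([.539,.1765,.093],20.5)
E
```

```text
ee [0.5362 0.18   0.1454] axes [[-0.001, 0.934, 0.357], [0.0, 0.357, -0.934], [-1.0, -0.001, -0.0]] yaw_y 20.89 shift [0.0524 0.0014 0.0043] roll rad 0.0068 deg 0.39 q [18.6  6.3  2.  85.7  0.  87.7] F [ 0.17 -0.12  0.11]
```

{"op": "apply_moves", "data": {"commands": [[0,0,0,0,0.2],[0,0,0,0,0.2],[0,0,0,0,0.2]]}}

```text
time: 2.8
ee_pos: [0.5365, 0.1802, 0.1461]
tcp_rot: [129.7, 90.0, 60.6]
wrist_force: [0.6, -0.0, 1.2]
opening: 0.0513
```

```bash
python3 - <<'E'
from h import *
plan([.539,.1765,.093],20.5)
E
```

```text
ee [0.5365 0.1802 0.1461] axes [[0.0, 0.934, 0.357], [0.0, 0.357, -0.934], [-1.0, 0.0, -0.0]] yaw_y 20.89 shift [0.0531 0.001  0.0043] roll rad 0.0069 deg 0.39 q [18.6  6.3  2.  85.8  0.  87.7] F [ 0.6  -0.05  1.21]
```

{"op": "apply_moves", "data": {"commands": [[0.0,0.001,0.0043,0.007,0.2],[0.015,0.001,0.0043,0.007,0.2],[0.03,0.001,0.0043,0.007,0.2],[0.045,0.001,0.0043,0.007,0.2],[0.053,0.001,0.0043,0.007,0.2],[0.053,0.001,0.0043,0.007,0.2],[0.053,0.001,0.0043,0.007,0.2],[0.053,0.001,0.0043,0.007,0.2]], "newtons": 70}}

```text
time: 3.6
ee_pos: [0.5393, 0.1767, 0.0938]
tcp_rot: [99.2, 89.9, 29.7]
wrist_force: [0.1, 0.2, 0.2]
opening: 0.0508
```

```bash
python3 - <<'E'
from h import *
plan([.539,.1765,.093],20.5)
c=cams.camera("scene")
a=c["frame"][150:225,250:350];cv2.imwrite("pics/b.png",cv2.resize(a,None,fx=6,fy=6,interpolation=cv2.INTER_CUBIC))
E
```

```text
ee [0.5393 0.1767 0.0938] axes [[0.001, 0.937, 0.35], [0.001, 0.35, -0.937], [-1.0, 0.001, -0.0]] yaw_y 20.49 shift [ 0.0008 -0.0004  0.    ] roll rad -0.0001 deg -0.01 q [18.1  6.8 -3.1 80.   0.  87.6] F [0.05 0.21 0.19]
```

View pics/b.png

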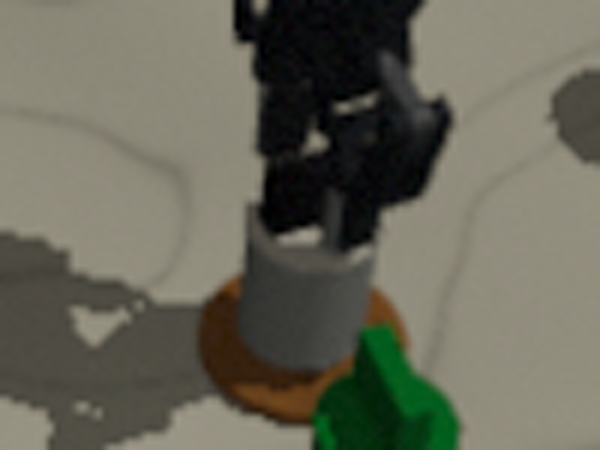

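The view shows the fingers straddling the black bar just above the lid (crop ~ (320,210)). I'm closing.

{"op": "apply_moves", "data": {"commands": [[0,0,0,0,-0.2],[0,0,0,0,-0.5],[0,0,0,0,-0.8],[0,0,0,0,-1],[0,0,0,0,-1],[0,0,0,0,-1],[0,0,0,0,-1],[0,0,0,0,-1]], "newtons": 70}}

```text
time: 4.45
ee_pos: [0.5397, 0.1768, 0.0944]
tcp_rot: [94.4, 89.9, 24.9]
wrist_force: [0.9, -0.2, 5.6]
opening: 0.0125
```

{"op": "apply_moves", "data": {"commands": [[-0.01,0,0,0,-1],[-0.025,0,0,0,-1],[-0.05,0,0,0,-1],[-0.08,0,0,0,-1],[-0.11,0,0,0,-1],[-0.14,0,0,0,-1],[-0.14,0,0,0,-1],[-0.14,0,0,0,-1],[-0.14,0,0,0,-1]]}}

```text
time: 5.35
ee_pos: [0.539, 0.1765, 0.2333]
tcp_rot: [107.9, 90.0, 38.4]
wrist_force: [-0.6, 0.3, -1.9]
opening: 0.0128
```

```bash
python3 - <<'E'
from h import *
# target above hub: foot = TCP z - ~0.085
plan([.4575,-.1495,.233],-31)
c=cams.camera("scene"); np.savez("scene1.npz",W=cloud(c),**c)
a=c["frame"][90:225,220:400];cv2.imwrite("pics/c.png",cv2.resize(a,None,fx=4,fy=4,interpolation=cv2.INTER_CUBIC))
E
```

```text
ee [0.539  0.1765 0.2333] axes [[0.001, 0.937, 0.35], [0.001, 0.35, -0.937], [-1.0, 0.001, -0.0]] yaw_y 20.49 shift [ 1.000e-04 -1.905e-01  2.768e-01] roll rad 0.8987 deg 51.49 q [18.1  7.4 12.9 95.5  0.  87.6] F [-0.63  0.34 -1.89]
```

View pics/c.png

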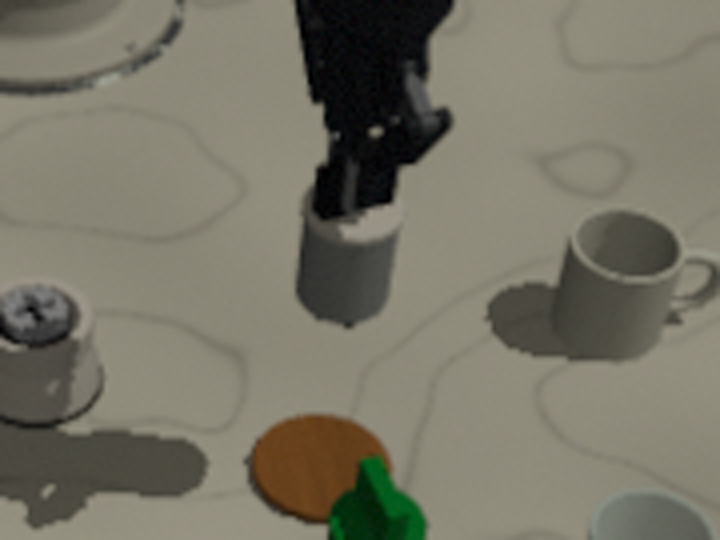

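The cup is lifted and upright: the can is at crop (345,260) and the coaster is empty. Moving it over the hub.

{"op": "apply_moves", "data": {"commands": [[0,-0.01,0.015,0.05,-1],[0,-0.03,0.045,0.14,-1],[0,-0.053,0.077,0.25,-1],[0,-0.076,0.11,0.36,-1],[0,-0.099,0.144,0.47,-1],[0,-0.122,0.178,0.58,-1],[0,-0.145,0.211,0.69,-1],[0,-0.165,0.24,0.79,-1],[0,-0.182,0.264,0.86,-1],[0,-0.19,0.276,0.898,-1],[0,-0.1905,0.2768,0.8987,-1],[0,-0.1905,0.2768,0.8987,-1]]}}

```text
time: 6.6
ee_pos: [0.4571, -0.1494, 0.2326]
tcp_rot: [-125.5, 89.9, 113.5]
wrist_force: [-0.1, 0.4, -2.5]
opening: 0.0124
```

{"op": "apply_moves", "data": {"commands": [[0,0,0,0,-1],[0,0,0,0,-1],[0,0,0,0,-1]]}}

```text
time: 6.9
ee_pos: [0.4573, -0.1487, 0.2325]
tcp_rot: [-126.2, 89.9, 112.9]
wrist_force: [0.2, 0.2, -2.6]
opening: 0.0125
```

```bash
python3 - <<'E'
from h import *
from scipy.optimize import least_squares
plan([.4575,-.1495,.233],-31)
for n in("scene","top"):
    c=cams.camera(n);W=cloud(c);cv2.imwrite(f"pics/{n}2.png",c["frame"]);np.savez(f"{n}2.npz",W=W,**c)
    near=np.hypot(W[...,0]-.4575,W[...,1]+.1495)<.05
    def circ(z0,z1,r,lab):
        p=W[near&(W[...,2]>z0)&(W[...,2]<z1)]
        if len(p)<20: print(n,lab,len(p));return
        s=least_squares(lambda x:np.hypot(p[:,0]-x[0],p[:,1]-x[1])-r,[.45,-.15],loss="soft_l1",f_scale=.001);print(n,lab,len(p),s.x.round(4),"rms",np.sqrt(np.mean(s.fun**2)).round(4))
    circ(.165,.185,.027,"can low");circ(.185,.215,.027,"can hi")
    circ(.03,.07,.0595,"base")
c=np.load("scene2.npz")
a=c["frame"][90:215,120:260];cv2.imwrite("pics/d.png",cv2.resize(a,None,fx=5,fy=4.8,interpolation=cv2.INTER_CUBIC))
E
```

```text
ee [ 0.4573 -0.1487  0.2325] axes [[-0.0, 0.858, -0.514], [0.001, -0.514, -0.858], [-1.0, -0.001, -0.001]] yaw_y -30.93 shift [-0.0005  0.0006  0.0006] roll rad 0.0013 deg 0.07 q [-18.   -4.4   0.8  95.2   0.  102.9] F [ 0.17  0.21 -2.6 ]
scene can low 147 [ 0.4566 -0.1461] rms 0.0012
scene can hi 233 [ 0.4567 -0.1462] rms 0.0012
scene base 419 [ 0.4443 -0.1504] rms 0.0098
top can low 11
top can hi 9
top base 121 [ 0.4457 -0.1735] rms 0.0092
```

View pics/d.png

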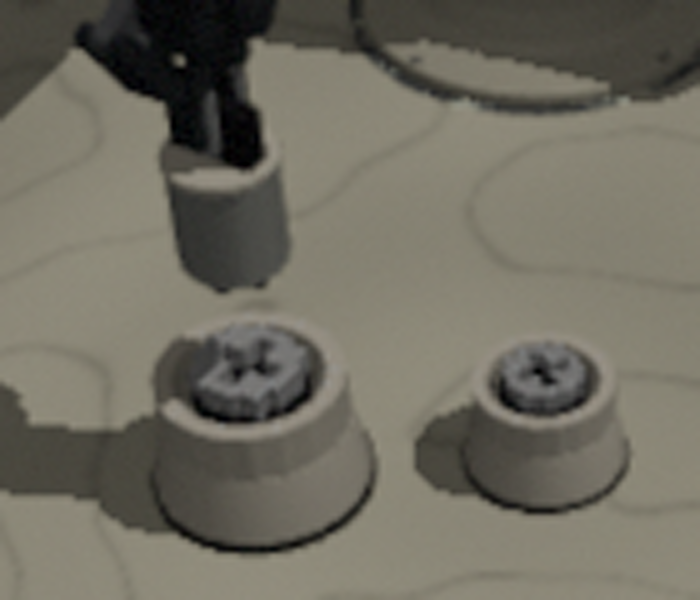

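Same-camera comparison of can and hub suggests shifting about (+0.5, −2) mm. I'll correct that and lower to just above the hub.

```bash
python3 -c "
from h import *
plan([.4578,-.1507,.179],-31)"
```

```text
ee [ 0.4573 -0.1489  0.2326] axes [[-0.0, 0.858, -0.514], [0.001, -0.514, -0.858], [-1.0, -0.001, -0.001]] yaw_y -30.95 shift [0.0536 0.0014 0.0013] roll rad 0.0008 deg 0.05 q [-18.1  -4.4   0.8  95.2   0.  102.9] F [ 0.65 -0.46 -2.29]
```

{"op": "apply_moves", "data": {"commands": [[0.005,0.0014,0.0013,0,-1],[0.02,0.0014,0.0013,0,-1],[0.035,0.0014,0.0013,0,-1],[0.047,0.0014,0.0013,0,-1],[0.0535,0.0014,0.0013,0,-1],[0.0535,0.0014,0.0013,0,-1],[0.0535,0.0014,0.0013,0,-1],[0.0535,0.0014,0.0013,0,-1]]}}

```text
time: 7.8
ee_pos: [0.4581, -0.1508, 0.1798]
tcp_rot: [160.9, 89.9, 40.0]
wrist_force: [-0.4, 0.2, -2.0]
opening: 0.0125
```

```bash
python3 - <<'E'
from h import *
plan([.4578,-.1507,.174],-31)
c=cams.camera("scene")
a=c["frame"][130:205,135:225];cv2.imwrite("pics/e.png",cv2.resize(a,None,fx=7,fy=7,interpolation=cv2.INTER_CUBIC))
E
```

```text
ee [ 0.4581 -0.1508  0.1798] axes [[0.001, 0.858, -0.514], [0.001, -0.514, -0.858], [-1.0, 0.0, -0.001]] yaw_y -30.95 shift [ 0.0058 -0.0003  0.0001] roll rad 0.0008 deg 0.05 q [-18.2  -5.1  -5.7  89.4   0.  102.7] F [-0.36  0.18 -1.98]
```

View pics/e.png

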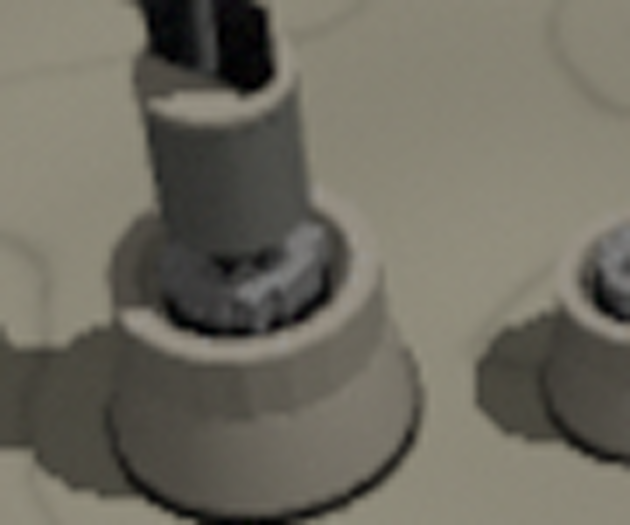

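{"op": "apply_moves", "data": {"commands": [[0.002,-0.0003,0.0001,0,-1],[0.003,-0.0003,0.0001,0,-1],[0.004,-0.0003,0.0001,0,-1],[0.005,-0.0003,0.0001,0,-1],[0.006,-0.0003,0.0001,0,-1],[0.007,-0.0003,0.0001,0,-1],[0.008,-0.0003,0.0001,0,-1],[0.009,-0.0003,0.0001,0,-1],[0.009,-0.0003,0.0001,0,-1],[0.009,-0.0003,0.0001,0,-1]]}}

```text
time: 8.85
ee_pos: [0.4577, -0.1507, 0.1708]
tcp_rot: [164.5, 90.0, 43.6]
wrist_force: [0.1, -0.2, -1.8]
opening: 0.0126
```

```bash
python3 -c "
from h import *
plan([.4578,-.1507,.174],-31);print(bot.get_obs()['torque'])"
```

```text
ee [ 0.4577 -0.1507  0.1708] axes [[0.001, 0.858, -0.514], [0.001, -0.514, -0.858], [-1.0, 0.0, -0.001]] yaw_y -30.95 shift [-0.0032  0.     -0.0001] roll rad 0.0009 deg 0.05 q [-18.3  -5.2  -6.8  88.4   0.  102.7] F [ 0.09 -0.2  -1.77]
[-0.00503338  0.00209694  0.01605291]
```

No vertical force about 3.5 mm past expected contact, so the stem seems to be entering. Continuing.

{"op": "apply_moves", "data": {"commands": [[0.001,0,0,0,-1],[0.002,0,0,0,-1],[0.003,0,0,0,-1],[0.004,0,0,0,-1],[0.005,0,0,0,-1],[0.006,0,0,0,-1],[0.007,0,0,0,-1],[0.007,0,0,0,-1],[0.007,0,0,0,-1]]}}

```text
time: 9.75
ee_pos: [0.4577, -0.1507, 0.1638]
tcp_rot: [162.4, 90.0, 41.4]
wrist_force: [0.3, -1.0, -2.2]
opening: 0.0123
```

```bash
python3 -c "
from h import *
plan([.4578,-.1507,.16],-31);print(bot.get_obs()['torque'])"
```

```text
ee [ 0.4577 -0.1507  0.1638] axes [[0.001, 0.858, -0.514], [0.001, -0.514, -0.858], [-1.0, 0.0, -0.001]] yaw_y -30.95 shift [ 0.0038  0.0001 -0.    ] roll rad 0.0009 deg 0.05 q [-18.3  -5.2  -7.6  87.6   0.  102.7] F [ 0.27 -0.96 -2.17]
[0.00127258 0.03186411 0.00679481]
```

Meshed. On to home and first spring contact.

{"op": "apply_moves", "data": {"commands": [[0.001,0,0,0,-1],[0.002,0,0,0,-1],[0.003,0,0,0,-1],[0.004,0,0,0,-1],[0.005,0,0,0,-1],[0.006,0,0,0,-1],[0.006,0,0,0,-1],[0.006,0,0,0,-1]]}}

```text
time: 10.55
ee_pos: [0.4579, -0.1508, 0.158]
tcp_rot: [141.1, 89.9, 20.1]
wrist_force: [0.5, -0.2, 3.3]
opening: 0.0128
```

```bash
python3 -c "
from h import *
plan([.4578,-.1507,.151],-31);print(bot.get_obs()['torque'])"
```

```text
ee [ 0.4579 -0.1508  0.158 ] axes [[0.001, 0.858, -0.514], [0.0, -0.514, -0.858], [-1.0, 0.001, -0.001]] yaw_y -30.95 shift [ 0.007  -0.0001 -0.    ] roll rad 0.0008 deg 0.05 q [-18.3  -5.2  -8.2  87.    0.  102.7] F [ 0.47 -0.24  3.3 ]
[0.03518379 0.24914353 0.02020006]
```

{"op": "apply_moves", "data": {"commands": [[0.001,0,0,0,-1],[0.002,0,0,0,-1],[0.003,0,0,0,-1],[0.004,0,0,0,-1],[0.005,0,0,0,-1],[0.006,0,0,0,-1],[0.007,0,0,0,-1],[0.007,0,0,0,-1],[0.007,0,0,0,-1],[0.007,0,0,0,-1]]}}

```text
time: 11.55
ee_pos: [0.4579, -0.1508, 0.1512]
tcp_rot: [133.0, 89.9, 12.0]
wrist_force: [-1.4, 0.8, 6.5]
opening: 0.0126
```

```bash
python3 - <<'E'
from h import *
plan([.4578,-.1507,.151],-31);print(bot.get_obs()['torque'])
c=cams.camera("scene")
W=cloud(c);n=np.hypot(W[...,0]-.4575,W[...,1]+.1495)<.04
from scipy.optimize import least_squares
for a,b in((.1,.12),(.12,.138)):
    p=W[n&(W[...,2]>a)&(W[...,2]<b)];s=least_squares(lambda x:np.hypot(p[:,0]-x[0],p[:,1]-x[1])-.027,[.45,-.15],loss="soft_l1",f_scale=.001);print(len(p),s.x.round(4))
a=c["frame"][130:205,135:225];cv2.imwrite("pics/f.png",cv2.resize(a,None,fx=7,fy=7,interpolation=cv2.INTER_CUBIC))
E
```

```text
ee [ 0.4579 -0.1508  0.1512] axes [[0.001, 0.858, -0.514], [0.0, -0.514, -0.858], [-1.0, 0.001, -0.001]] yaw_y -30.95 shift [ 0.0002 -0.0001  0.    ] roll rad 0.0009 deg 0.05 q [-18.2  -5.3  -9.   86.2   0.  102.7] F [-1.36  0.83  6.48]
[ 0.09313085  0.35771003 -0.00999531]
127 [ 0.4573 -0.1482]
123 [ 0.4574 -0.1482]
```

View pics/f.png

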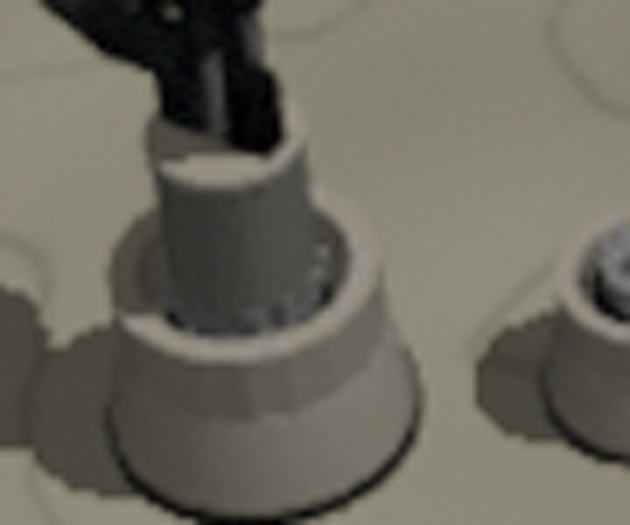

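The cup sits in the hub, upright, with its can at crop (235,240) about flush with the hub. The can fit (0.4573, −0.1482) is within about 1 mm of the hub fit from the same camera. Holding now.

{"op": "apply_moves", "data": {"commands": [[0,0,0,0,-1],[0,0,0,0,-1],[0,0,0,0,-1],[0,0,0,0,-1],[0,0,0,0,-1],[0,0,0,0,-1],[0,0,0,0,-1],[0,0,0,0,-1],[0,0,0,0,-1],[0,0,0,0,-1],[0,0,0,0,-1],[0,0,0,0,-1]]}}

```text
time: 12.8
ee_pos: [0.4579, -0.1508, 0.1514]
tcp_rot: [129.2, 89.9, 8.2]
wrist_force: [-1.1, 0.7, 6.4]
opening: 0.0127
```

{"op": "apply_moves", "data": {"commands": [[0,0,0,0,-1],[0,0,0,0,-1],[0,0,0,0,-1],[0,0,0,0,-1],[0,0,0,0,-1],[0,0,0,0,-1],[0,0,0,0,-1],[0,0,0,0,-1],[0,0,0,0,-1],[0,0,0,0,-1],[0,0,0,0,-1],[0,0,0,0,-1]]}}

```text
time: 14.0
ee_pos: [0.4579, -0.1508, 0.1515]
tcp_rot: [127.7, 89.9, 6.8]
wrist_force: [-1.5, 0.3, 6.3]
opening: 0.0124
```

{"op": "apply_moves", "data": {"commands": [[0,0,0,0,-1],[0,0,0,0,-1],[0,0,0,0,-1],[0,0,0,0,-1],[0,0,0,0,-1],[0,0,0,0,-1],[0,0,0,0,-1],[0,0,0,0,-1],[0,0,0,0,-1],[0,0,0,0,-1],[0,0,0,0,-1],[0,0,0,0,-1]]}}

```text
time: 15.2
ee_pos: [0.4579, -0.1508, 0.1517]
tcp_rot: [124.9, 89.9, 4.0]
wrist_force: [-1.6, 0.0, 5.2]
opening: 0.0126
```

```bash
python3 - <<'E'
from h import *
c=cams.camera("scene");W=cloud(c);W0=np.load("scene0.npz")["W"]
n=(np.hypot(W[...,0]-.4575,W[...,1]+.1495)<.027)&(W[...,2]>.140)&(W[...,2]<.152)
print("lid z",np.median(W[n][:,2]),"white lid",np.median(W[n&(c["frame"].min(-1)>90)][:,2]))
for k in((60,225,105,275),(355,210,405,260),(350,135,405,185)):
    l,t,r,b=k; print(k,np.nanmedian(abs(W[t:b,l:r]-W0[t:b,l:r]),axis=(0,1)).round(4))
o=bot.get_obs();print(o["wrist_force"],o["ee_pos"],o["opening"])
print(bot.job_done())
E
```

```text
lid z 0.14557845596624974 white lid 0.14568745746651487
(60, 225, 105, 275) [0.0012 0.0006 0.0016]
(355, 210, 405, 260) [0.0013 0.0006 0.0016]
(350, 135, 405, 185) [0.0018 0.0007 0.0016]
[-1.97155731  0.24960137  5.51632989] [ 0.45792638 -0.15075714  0.15164773] 0.012583002671361298
the job is handed in; nothing more can be done
None
```

The grinding cup is meshed in the larger mill's hub and held pressed down. I handed the job in at about 15 s with the cup still gripped; no verdict is reported.

I gripped the bar with the 70 N grip setting, lifted the cup off the coaster and turned it about 51° to match the cross slot. It slid in with no noticeable insertion force. I then pressed it against the spring and held it there for more than 3.5 s.

Last checks:
- **Depth pressed:** the lid top stood at z = 0.1456 m, which means the hub is about 8.5–9 mm down.
- **Force:** the push on the spring was about 7.5–8.5 N, allowing for the cup's weight. It never came near the 20 N limit.
- **Alignment:** the can was upright and within about 1 mm of the hub axis in the scene camera. My two estimates of that offset differed by 1–2 mm, and the slot itself allows only about 2 mm.
- **Neighbours:** the picture areas around the toothpick dispenser, jar and tea cup were unchanged, within noise.
- **Drift and side load:** the tool crept up about 0.5 mm during the hold. The wrist also showed a small sideways load of up to 2 N. I left both alone.

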